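Square a wax tissue block into the alignment station and hold it

TASK

Clear the alignment station by nesting the yellow wax pot that stands on it inside its twin on the bench. Then set the wax block with the pink cassette flat on the station's plate and press it into the corner, its long side against the longer red sprung stop and the end opposite its label against the shorter one, so that the block itself pushes both stops in well past half of their 8 mm travel; leave the other things on the bench where they are. Finish while still holding the block there, with both stops pressed in: do not let go.

Things in the scene. Friction and masses are not known exactly. Their poses are not given: they have to be found in the camera images.
- station: Fixed aluminium plate 170 (x) x 150 (y) x 15 mm; origin: centre of its underside, plate top at z = 15 mm. Two red sprung stops form a corner towards its +x, +y; -x and -y sides are open. Grey housings behind the stops fill x 73-85 and y 63-75 mm. Stops and housings rise 12 mm above the plate: fingers holding the block 14 mm or more above the plate pass over them.
- end_stop: The shorter red stop, 36 mm wide, 8 mm thick, faces the station's -x and slides to its +x on a spring. Origin: middle of its contact face at plate-top height: in the station's frame (55, 22, 15) mm released, x = 63 mm pressed right in. The spring takes 2 N to start, 8 N right in.
- side_stop: The longer red stop, 50 mm wide, 8 mm thick, faces the station's -y and slides to its +y on a like spring. Origin: middle of its contact face at plate-top height: in the station's frame (20, 45, 15) mm released, y = 53 mm pressed right in.
- block: Loose wax block to press, about 0.14 kg: pink cassette 70 x 50 x 16 mm under a pale wax slab 52 (x) x 42 x 24 mm, whose top is 40 mm above the underside and whose centre is 4 mm to +x of the origin. Origin: centre of the underside, x along the length. The -x end shows a 13 mm ledge with a white barcode label: the label end. Starts flat on the bench.
- block_label (a point): Point on the pink block's label end: middle of the cassette's end face, 35 mm from the block's origin along -x, 8 mm up.
- pot_a: Yellow pot, empty, loose, standing on the station's plate where the block has to go. Open cone 75 mm tall, outer diameter 42 mm at the foot, 66 mm at the rim, wall 2.5 mm, inner floor 28 mm above the foot. Origin: centre of the foot's underside. Nested, its foot rests on the twin's inner floor and its top 28 mm stay visible.
- pot_b: The twin yellow pot, same shape and size, empty, standing upright on the bench. Origin: centre of the foot's underside.
- blue_block: Bystander, loose: another wax block of the same shape, with a blue cassette; to be left alone. Origin: centre of the underside.
- jar: Bystander, loose: amber jar with a white cap, 52 mm diameter, 78 mm tall. Origin: centre of the underside.
- slide_rack: Bystander, loose: light blue slide rack, 90 x 120 x 61 mm, left of the station. Origin: centre of the underside.
- slide_box: Bystander, loose: white box 90 x 75 x 45 mm, at the far right. Origin: centre of the underside.
- brush: Bystander, loose: brush 170 mm long lying left of the station. Origin: at its middle.

How it is judged (in metres and radians):
On the way:
1. the pot from the station is nested upright, fully home in its twin on the bench, and let go (horizontal distance between pot_a and pot_b below 0.006 m and z of pot_a in the frame of pot_b between 0.02 and 0.034 m and angle between pot_b's own z axis and vertical below 0.1 rad and angle between pot_a's own z axis and vertical below 0.12 rad and height (world z) of pot_b below 0.008 m and contact force between the fingers and pot_a below 0.2 N), for 0.3 s.
At the end, for the whole second after the job is handed in: Pot nested in its twin on the bench (centres within 6 mm, feet 20-34 mm apart, upright), fingers off it. Pink block at rest, flat on the plate (3.5 mm), square (0.07 rad), label away from the end stop, pushing each stop in over 4 of 8 mm with over 2.5 N, fingers still on it (all of step 1 and x of end_stop in the frame of station above 0.059 m and y of side_stop in the frame of station above 0.049 m and contact force between block and end_stop above 2.5 N and contact force between block and side_stop above 2.5 N and angle between the x axis of block and the x axis of station, either way round below 0.07 rad and x of block_label in the frame of station below 0.01 m and z of block in the frame of station between 0.012 and 0.0185 m and angle between block's own z axis and vertical below 0.06 rad and contact force between the fingers and block above 1 N and linear speed of block below 0.01 m/s); the arm keeps its last pose, push and grip.
It fails at once if the blue-cassette block is moved by more than 3 cm (distance of blue_block from where it was at the start of the episode above 0.03 m).
It fails at once if the amber jar is moved by more than 3 cm (distance of jar from where it was at the start of the episode above 0.03 m).
It fails at once if the slide rack is moved by more than 3 cm (distance of slide_rack from where it was at the start of the episode above 0.03 m).
It fails at once if the white slide box is moved by more than 3 cm (distance of slide_box from where it was at the start of the episode above 0.03 m).
It fails at once if the brush is moved by more than 3 cm (distance of brush from where it was at the start of the episode above 0.03 m).
It also fails if it takes over 53 s, if anything falls off the work surface, if the arm or the gripper's body presses on something with over 40 N, if the wrist force passes 120 N, or if a joint passes its speed limit or range.

ROBOT

A 6-joint arm with a two-finger parallel gripper is mounted at the origin on the work surface. World frame = base frame: x ahead of the robot, y to its left, z up, the work surface at z = 0. Lengths are in mm, angles in rad, forces in N, time in s.
With the tool pointing down it reaches from about 300 to 775 mm from the base axis. Payload 14.6 kg.
Tool frame: the origin (TCP) lies between the finger pads; the fingertips stand 8 mm ahead of it and the grasp point (between the pads) lies 11 mm behind it; z points along the fingers, y is the direction in which the jaws open and shut (so a half turn about z gives the same grasp; the last joint's range is limited). The gripper opens to 94 mm and grips with 3 to 60 N. Pads are 16 mm wide; open, the fingers measure 119 mm over their backs; the gripper's body (75 mm by 177 mm) begins 78 mm behind the grasp point.
Start: joints at [1.058, 0.3, 1.521, -0, 1.321, -0.067], TCP at [237.145, 496.237, 213.446] pointing down, gripper open.
Joint ranges: [-3.03, 3.03], [-0.79, 2.21], [0.23, 2.52], [-1.04, 4.18], [0, 3.07], [-2.55, 2.55]. Speed limits (rad/s): [2.22, 2.22, 2.57, 3.14, 3.14, 3.14].

INTERFACE

Orientations are given as [roll, pitch, yaw] about the fixed x, y, z axes, in that order (R = Rz(yaw) Ry(pitch) Rx(roll)).
In Python, from cell import manip gives the robot as it stands. The module is installed in compiled form; this text tells all that it offers.
- The arm moves only by the tool send_rows, never from a script. Its argument "series" is a list that holds one entry, the list of rows, each a list of 5 numbers: the opening, from 0 (shut) to 1 (fully open), then the shift along the tool's x, y, z in mm, then the turn about the tool's z in degrees. In form: [[[gripper, dx, dy, dz, roll], ...]]. A call has 1 to 10 rows; each row is the pose to reach, as a shift and turn from the pose commanded when the call began, along the tool's axes at that moment; what a row does not reach only later rows make up. A row lasts 1/10 s, in which the tool goes at most 50 mm and 8.59 degrees, less where a joint would pass 70% of its speed; a pose out of reach is approached as far as the arm can. A call with a gripper value outside its range is refused whole. The fingers move at their own pace and stop on an object; "newtons" is the grip in N (left out, the last holds). Time passes only in rows, so rows that repeat a pose let the fingers close. It gives the time, the measured TCP pose, the force and the opening at its end, in the units of the state.
- manip.read_state(): the state, without advancing time (a new reading comes with each control period).
- manip.camera(name): name is "scene" or "top"; returns a dict with "img" (420x560x3 uint8, red, green, blue), "vfov" (degrees; the focal length in pixels is half the picture's height over the tangent of half this angle, whatever the lens; pixels are square), "cx", "cy" (the principal point, pixels), "pose" (4x4, takes a point from camera to world coordinates). Camera axes: x right, y down, z forward; pixel columns grow to the right and rows downward; lengths in mm; the calibration is good to about 2 mm. A picture is of the moment at which its call begins. There is no depth.
- manip.sign_off(): hands the job in, once; it reports no verdict.
Trained networks look in a picture, given as the dict that the camera call returned (one of the last four; its "shot" number tells which), for a name from the list of things; names that differ only in an ending like _2 or _b are one class to them, and where a whole thing is asked for, a point or a joint stands for the part that bears it (a point fixed in the world has none). Each returns a list of dicts, best first, with "conf" (0 to 1); they miss things now and then, are a little off and sometimes report something else, mostly with a low value. They report only what shows in the picture. A call takes as long as a camera call.
- manip.find_in(target, picture): "rect" ([left, top, width, height] in pixels, round what is visible of it).
- manip.silhouettes(target, picture): "pixels" (420x560 bool, what is visible of it) and "rect" ([left, top, width, height] in pixels, round what is visible of it).
The state is a dict: "clock": time; "joints": joint angles; "qd": joint speeds; "effort": joint torques, N m; "eef_pos": TCP position; "eef_rot": TCP orientation; "wrist_force": force on the tool from outside, world axes, zero at the start; "moment": the same for the moment, N m; "finger_gap": finger opening in mm.
Only numpy, scipy, OpenCV 4.12 (cv2) and the standard library are available. Lean on these libraries where they do the work, as an engineer would, in place of code of your own. Each camera call takes 0.05 s, during which the arm holds its last target. There are 200 camera calls.

## Working session

There is one attempt and no reset: what is moved stays moved. The work goes in short steps, Python scripts to look and compute and a tool call to move; the robot and the scene stay as the last step left them, time stands still between calls to the robot, and variables do not carry over. Pictures are saved under pics/ and viewed, about 8 in all and at most 12, crops included, and the job is handed in when it is done.

Besides the shell and the picture viewer there is one more tool, called after "Emit:" by a JSON object that holds its "method" and its "body", one argument or row to a line. send_rows: Moves the arm, as the interface text tells. Its arguments: {"type":"object","properties":{"series":{"type":"array"},"newtons":{"type":"number"}},"required":["series"]}

```bash
mkdir -p pics; cat > h.py <<'E'
import numpy as np, cv2
from cell import manip
from scipy.spatial.transform import Rotation as R
def shot(name,fn=None):
    p=manip.camera(name)
    if fn: cv2.imwrite('pics/'+fn,p['img'][:,:,::-1])
    return p
def f(p): return p['img'].shape[0]/2/np.tan(np.radians(p['vfov'])/2)
def ray(p,uv,z):
    T=np.array(p['pose']);d=T[:3,:3]@np.array([(uv[0]-p['cx'])/f(p),(uv[1]-p['cy'])/f(p),1]);o=T[:3,3]
    return o+d*(z-o[2])/d[2]
def proj(p,X):
    T=np.array(p['pose']);c=T[:3,:3].T@(np.array(X)-T[:3,3]);return c[:2]/c[2]*f(p)+[p['cx'],p['cy']]
E
python3 - <<'E'
from h import *
s=manip.read_state();print({k:np.round(v,3).tolist() for k,v in s.items()})
ims=[]
for c in('scene','top'):
    p=shot(c);ims.append(p['img']);print(c,p['vfov'],p['cx'],p['cy'],np.round(p['pose'],3).tolist())
    for n in('station','block','blue_block','pot_a','end_stop','side_stop','block_label','jar','slide_rack','slide_box','brush'):
        for d in manip.silhouettes(n,p)[:2]:
            m=d['pixels'];ys,xs=np.nonzero(m)
            if len(xs)<5: continue
            r=cv2.minAreaRect(np.c_[xs,ys].astype(np.float32))
            print(n,round(d['conf'],2),d['rect'],np.round([xs.mean(),ys.mean()],1),np.round(cv2.boxPoints(r)).astype(int).tolist())
for i,im in enumerate(ims): cv2.imwrite(f'pics/a{i}.png',cv2.resize(im[:,:,::-1],(800,600)))
E
```

```text
{'clock': 0.0, 'joints': [1.058, 0.3, 1.522, -0.0, 1.321, -0.067], 'qd': [-0.0, -0.001, 0.001, -0.001, 0.0, -0.001], 'effort': [-0.001, -53.182, -35.273, 0.071, 0.025, -0.0], 'eef_pos': [237.044, 496.035, 212.915], 'eef_rot': [-3.14, -0.0, 2.696], 'wrist_force': [-0.093, -0.272, 0.038], 'moment': [0.028, 0.021, 0.101], 'finger_gap': 94.067}
scene 45.51892611298299 283.1686337216364 210.54951646663102 [[0.734, 0.495, -0.464, 1150.844], [0.678, -0.555, 0.482, -494.936], [-0.019, -0.668, -0.743, 964.671], [0.0, 0.0, 0.0, 1.0]]
station 0.68 [246.1, 186.5, 87.7, 65.0] [293.1 217.5] [[246, 216], [274, 170], [336, 208], [307, 254]]
station 0.54 [299.2, 197.5, 16.9, 6.8] [307.4 200.7] [[300, 199], [302, 195], [316, 203], [314, 206]]
block 0.74 [135.7, 273.2, 29.9, 33.5] [149.4 287.3] [[133, 277], [155, 269], [166, 298], [144, 306]]
blue_block 0.84 [234.6, 259.7, 33.4, 28.6] [252.8 272.2] [[237, 258], [268, 258], [268, 284], [237, 284]]
pot_a 0.96 [176.9, 207.4, 29.7, 34.1] [192.2 223.1] [[178, 207], [204, 207], [204, 242], [178, 242]]
pot_a 0.77 [272.9, 185.2, 23.7, 30.9] [284.4 197.8] [[272
[... 1675 characters left out ...]
.53 [231.7, 202.8, 5.4, 23.2] [235.7 214.3] [[234, 205], [237, 205], [237, 224], [234, 224]]
block_label 0.83 [404.8, 237.6, 27.5, 30.0] [418.7 253.8] [[402, 264], [412, 236], [436, 244], [426, 272]]
jar 0.58 [400.7, 177.6, 32.4, 24.1] [415.4 187.4] [[397, 184], [424, 171], [434, 190], [407, 204]]
jar 0.56 [89.7, 195.3, 71.2, 15.1] [119.9 202.2] [[90, 193], [162, 193], [162, 211], [90, 211]]
slide_rack 0.95 [99.2, 240.4, 59.4, 37.2] [128.5 256.3] [[99, 237], [158, 237], [158, 277], [99, 277]]
slide_box 0.64 [382.3, 113.2, 40.6, 47.4] [401.6 136.4] [[378, 121], [414, 112], [424, 152], [389, 161]]
brush 0.75 [89.9, 195.3, 75.1, 13.2] [120.2 202.2] [[89, 195], [162, 190], [164, 208], [91, 213]]
```

View pics/a0.png

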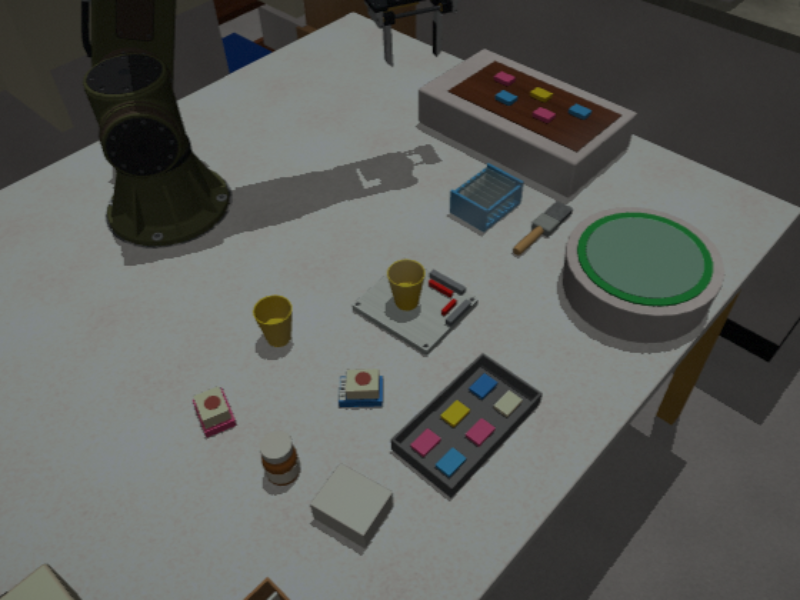

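View pics/a1.png

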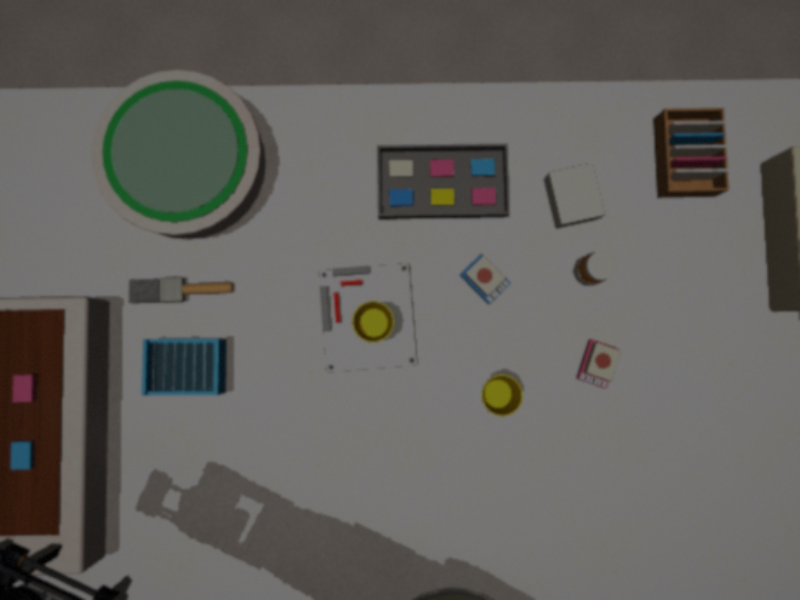

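```bash
cat > fit.py <<'E'
from h import *
from scipy.optimize import minimize
def circ(r,z): a=np.linspace(0,2*np.pi,40);return np.c_[r*np.cos(a),r*np.sin(a),0*a+z]
def box(x0,x1,y0,y1,z0,z1): return np.array([[x,y,z] for x in(x0,x1) for y in(y0,y1) for z in(z0,z1)],float)
POT=[np.r_[circ(21,0),circ(33,75)]]
BLK=[box(-35,35,-25,25,0,16),box(-22,30,-21,21,16,40)]
STA=[box(-85,85,-75,75,0,15)]
S=4
def render(p,parts,x,y,yaw,z):
    m=np.zeros((420*S,560*S),np.uint8);M=R.from_euler('z',yaw).as_matrix()
    for P in parts:
        uv=np.array([proj(p,M@q+[x,y,z]) for q in P])
        cv2.fillConvexPoly(m,cv2.convexHull(np.round((uv+.5)*S).astype(np.int32)),1)
    return m>0
def fit(obs,parts,x0,z,yaw=True,ign=None):
    obs=[(p,cv2.resize(m.astype(np.uint8),None,fx=S,fy=S,interpolation=cv2.INTER_NEAREST)>0,None if g is None else cv2.resize(g.astype(np.uint8),None,fx=S,fy=S)>0) for p,m,g in obs]
    def c(v):
        t=0
        for p,m,g in obs:
            r=render(p,parts,v[0],v[1],v[2]/50 if yaw else 0,z);mm=m
            if g is not None: r=r&~g;mm=m&~g
            t+=1-(r&mm).sum()/max(1,(r|mm).sum())
        return t/len(obs)
    n=3 if yaw else 2
    b=np.array(x0[:n],float)
    if yaw:b[2]*=50
    for s in(12,4):
        sx=np.vstack([b]+[b+s*np.eye(n)[i] for i in range(n)])
        r=minimize(c,b,method='Nelder-Mead',options=dict(initial_simplex=sx,xatol=.1,fatol=1e-4,maxiter=120));b=r.x
    if yaw:b=np.r_[b[:2],b[2]/50]
    return b,r.fun
E
cat > m1.py <<'E'
from fit import *
P=[shot('scene'),shot('top')]
near={'pb':[(192,223),(351,276)],'pa':[(284,198),(261,224.5)]}
def mask(n,p,c):
    for d in manip.silhouettes(n,p):
        ys,xs=np.nonzero(d['pixels'])
        if len(xs)>20 and np.hypot(xs.mean()-c[0],ys.mean()-c[1])<12: return d['pixels']
    print('miss',n)
pa=[mask('pot_a',p,c) for p,c in zip(P,near['pa'])]
pb=[mask('pot_a',p,c) for p,c in zip(P,near['pb'])]
bl=[mask('block',p,c) for p,c in zip(P,[(149,287),(418.6,254)])]
st=[mask('station',p,c) for p,c in zip(P,[(293,217),(256,221)])]
def g(m): return None if m is None else cv2.dilate(m.astype(np.uint8),np.ones((5,5)))
def run(name,ms,parts,z,h,yaw,y0=0,ig=None):
    ys,xs=np.nonzero(ms[1]);x0=ray(P[1],(xs.mean(),ys.mean()),h)
    for lab,idx in(('both',[0,1]),('scene',[0]),('top',[1])):
        o=[(P[i],ms[i],ig[i] if ig else None) for i in idx if ms[i] is not None]
        b,c=fit(o,parts,[x0[0],x0[1],y0],z,yaw);print(name,lab,np.round(b,3),round(c,3))
run('pa',pa,POT,15,60,False);run('pb',pb,POT,0,50,False)
run('blk',bl,BLK,0,20,True,-0.3)
run('sta',st,STA,0,15,True,0.08,[g(m) for m in pa])
for n,uv,z in(('rack',(128.5,256),61),('jar',(415,187),40),('blue',(339.5,194.5),20),('box',(401,136),45),('brushend',(164,201),10)):
    print(n,np.round(ray(P[1],uv,z)))
# red stop pixels
for p in P:
    im=p['img'].astype(int);m=((im[:,:,0]>120)&(im[:,:,1]<60)&(im[:,:,2]<60)).astype(np.uint8)
    n,_,s,c=cv2.connectedComponentsWithStats(m)
    for i in range(1,n):
        if s[i,4]>8: print('red',s[i].tolist(),np.round(c[i],1),np.round(ray(p,c[i],27),1))
E
python3 m1.py
```

```text
pa both [562.75 119.98] 0.1
pa scene [561.561 121.573] 0.044
pa top [563.828 116.395] 0.124
pb both [445.686 -80.128] 0.077
pb scene [444.044 -77.428] 0.094
pb top [445.728 -80.496] 0.047
blk both [ 4.90646e+02 -2.52277e+02 -3.37000e-01] 0.092
blk scene [ 4.88575e+02 -2.50156e+02 -3.62000e-01] 0.092
blk top [ 4.90641e+02 -2.53465e+02 -3.49000e-01] 0.05
sta both [5.74209e+02 1.30666e+02 6.70000e-02] 0.07
sta scene [5.72240e+02 1.34294e+02 6.40000e-02] 0.048
sta top [5.75443e+02 1.29075e+02 5.60000e-02] 0.038
rack [500. 418.  61.]
jar [ 647. -244.   40.]
blue [635. -69.  20.]
box [ 768. -215.   45.]
brushend [628. 350.  10.]
red [301, 196, 15, 9, 26] [308.2 200. ] [589.1 182.3  27. ]
red [310, 209, 9, 9, 23] [314. 213.] [629.1 158.   27. ]
```

```bash
cat > go.py <<'E'
import sys
from h import *
s=manip.read_state();p=s['eef_pos'];yw=s['eef_rot'][2];M=R.from_euler('xyz',s['eef_rot']).as_matrix()
a=[float(v) for v in sys.argv[1:]]
d=M.T@(np.array(a[:3])-p)
print('now',np.round(p,1),'rot',np.round(s['eef_rot'],3),'t',round(s['clock'],2),'F',np.round(s['wrist_force'],1),'gap',round(s['finger_gap'],1))
print('delta tool',np.round(d,1))
if len(a)>3: print('roll deg',np.degrees((yw-a[3]+np.pi)%(2*np.pi)-np.pi).round(2))
E
python3 go.py 562.5 119.5 140
```

```text
now [237.1 496.2 213.4] rot [ 3.142 -0.     2.696] t 1.7 F [-1.3 -0.4 -0.2] gap 94.1
delta tool [-456.  -199.6   73.4]
```

Emit:
{"method": "send_rows", "body": {
  "series": [
    [[1, -40, -17, 0, 0], [1, -85, -37, 0, 0], [1, -130, -57, 0, 0], [1, -175, -77, 0, 0], [1, -220, -96, 10, 0], [1, -265, -116, 20, 0], [1, -310, -136, 35, 0], [1, -355, -155, 50, 0], [1, -400, -175, 65, 0], [1, -440, -193, 73, 0]]
  ]
}}

```text
clock: 2.7
eef_pos: [551.7, 130.6, 139.4]
eef_rot: [-3.141, -0.001, 2.696]
wrist_force: [0.8, 0.8, 0.0]
finger_gap: 93.9
```

```bash
python3 go.py 562.5 119.5 75; python3 - <<'E'
from h import *
p=shot('top');s=manip.read_state()
im=p['img'][150:300,190:390,::-1];cv2.imwrite('pics/b.png',cv2.resize(im,None,fx=4,fy=4,interpolation=cv2.INTER_CUBIC))
E
```

```text
now [551.7 130.6 139.4] rot [-3.141e+00 -1.000e-03  2.696e+00] t 2.7 F [0.8 0.8 0. ] gap 93.9
delta tool [-14.6  -5.3  64.4]
```

Emit:
{"method": "send_rows", "body": {
  "newtons": 15,
  "series": [
    [[1, -16, -6.5, 0, 0], [1, -16, -6.5, 20, 0], [1, -16, -6.5, 45, 0], [1, -16, -6.5, 65, 0], [1, -16, -6.5, 65, 0], [0.5, -16, -6.5, 65, 0], [0.5, -16, -6.5, 65, 0], [0.5, -16, -6.5, 65, 0], [0.5, -16, -6.5, 65, 0], [0.5, -16, -6.5, 65, 0]]
  ]
}}

```text
clock: 3.75
eef_pos: [562.9, 119.6, 76.1]
eef_rot: [3.141, 0.001, 2.696]
wrist_force: [-0.7, -0.3, 3.6]
finger_gap: 63.2
```

Emit:
{"method": "send_rows", "body": {
  "series": [
    [[0.5, 0, 0, 0, 0], [0.5, 0, 0, -10, 0], [0.5, 0, 0, -30, 0], [0.5, 0, 0, -60, 0], [0.5, 0, 0, -90, 0], [0.5, 0, 0, -110, 0], [0.5, 0, 0, -110, 0]]
  ]
}}

```text
clock: 4.45
eef_pos: [563.5, 119.8, 188.6]
eef_rot: [3.139, 0.004, 2.696]
wrist_force: [0.0, -0.9, -1.2]
finger_gap: 63.7
```

```bash
python3 go.py 444.5 -78.5 186; python3 - <<'E'
from h import *
p=shot('scene');cv2.imwrite('pics/c.png',cv2.resize(p['img'][100:320,120:400,::-1],None,fx=2.5,fy=2.5,interpolation=cv2.INTER_CUBIC))
E
```

```text
now [563.5 119.8 188.6] rot [3.139 0.004 2.696] t 4.45 F [ 0.  -0.9 -1.2] gap 63.7
delta tool [  21.9 -230.2    1.9]
```

View pics/c.png

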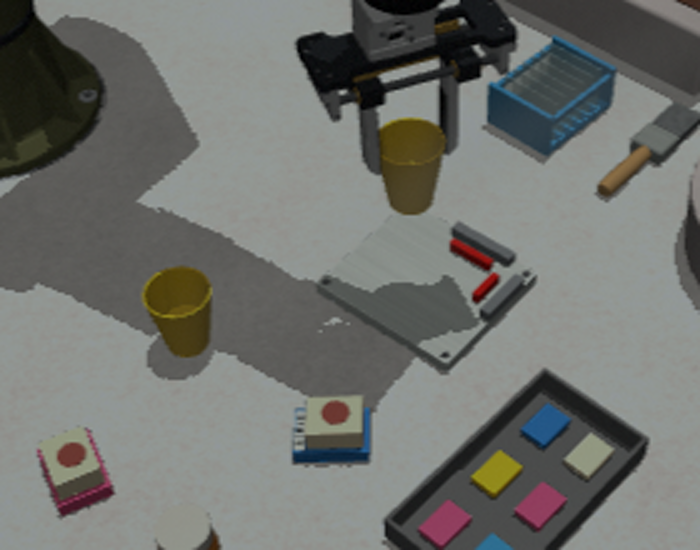

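Emit:
{"method": "send_rows", "body": {
  "series": [
    [[0.5, 2, -20, 0, 0], [0.5, 5, -55, 0, 0], [0.5, 9, -95, 0, 0], [0.5, 13, -135, 0, 0], [0.5, 17, -175, 0, 0], [0.5, 20, -205, 0, 0], [0.5, 22, -222, 0, 0], [0.5, 22, -230, 0, 0], [0.5, 22, -230, 0, 0], [0.5, 22, -230, 0, 0]]
  ]
}}

```text
clock: 5.5
eef_pos: [443.7, -78.0, 185.0]
eef_rot: [-3.142, -0.001, 2.696]
wrist_force: [0.8, 0.3, -0.4]
finger_gap: 63.8
```

```bash
cat > m2.py <<'E'
from fit import *
s=manip.read_state();t=s['eef_pos'];print(np.round(t,1))
P=[shot('scene'),shot('top')]
for nm,p in zip(('scene','top'),P):
    for d in manip.silhouettes('pot_a',p)[:3]:
        m=d['pixels'];ys,xs=np.nonzero(m)
        if len(xs)<30: continue
        print(nm,'pot',round(d['conf'],2),d['rect'],np.round([xs.mean(),ys.mean()],1))
    for z0,x0 in((0,(445,-79)),(t[2]-61,t[:2])): print('   exp',proj(p,[*x0,z0+40]).round(1))
st=[]
for p,c in zip(P,[(293,217),(256,221)]):
    for d in manip.silhouettes('station',p):
        ys,xs=np.nonzero(d['pixels'])
        if len(xs)>500: st.append((p,d['pixels'],None));break
for o in(st,st[:1],st[1:]):
    b,c=fit(o,STA,[574,131,.06],0);print('sta',np.round(b,3),round(c,3))
ims=[P[0]['img'][180:280,130:270],P[1]['img'][220:320,290:430]]
cv2.imwrite('pics/d.png',cv2.resize(np.hstack(ims)[:,:,::-1],(784,280),interpolation=cv2.INTER_CUBIC))
E
python3 m2.py
```

```text
[443.7 -78.  185. ]
scene pot 0.89 [166.4, 170.2, 33.0, 40.1] [184.5 186.7]
scene pot 0.67 [177.6, 205.7, 30.8, 35.7] [192.3 223.2]
   exp [192.9 226.1]
   exp [184.5 189.9]
   exp [347.7 275.3]
   exp [356.7 279.7]
sta [5.74035e+02 1.30170e+02 7.40000e-02] 0.059
sta [5.70928e+02 1.34247e+02 7.30000e-02] 0.065
sta [5.74919e+02 1.28893e+02 6.00000e-02] 0.022
```

View pics/d.png

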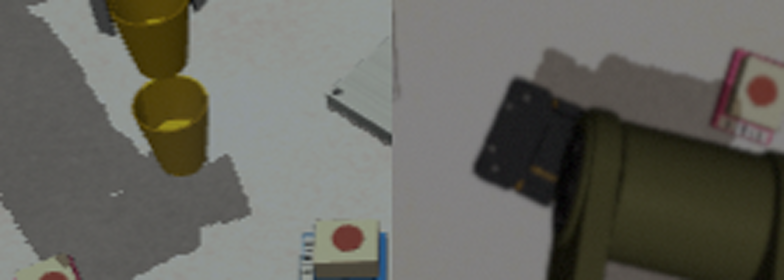

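Emit:
{"method": "send_rows", "body": {
  "series": [
    [[0.5, 0, 0, 20, 0], [0.5, 0, 0, 40, 0], [0.5, 0, 0, 55, 0], [0.5, 0, 0, 67, 0], [0.5, 0, 0, 77, 0], [0.5, 0, 0, 85, 0], [0.5, 0, 0, 90, 0], [0.5, 0, 0, 90, 0]]
  ]
}}

```text
clock: 6.6
eef_pos: [443.4, -78.4, 95.1]
eef_rot: [-3.141, -0.001, 2.696]
wrist_force: [-1.1, 0.6, -1.0]
finger_gap: 63.3
```

Emit:
{"method": "send_rows", "body": {
  "series": [
    [[0.5, 0, 0, 2, 0], [0.5, 0, 0, 4, 0], [0.5, 0, 0, 6, 0], [0.5, 0, 0, 7, 0], [0.5, 0, 0, 7, 0]]
  ]
}}

```text
clock: 7.1
eef_pos: [444.1, -78.6, 89.0]
eef_rot: [3.141, 0.002, 2.696]
wrist_force: [-0.4, -1.4, 5.4]
finger_gap: 63.9
```

```bash
python3 - <<'E'
from h import *
p=shot('scene');cv2.imwrite('pics/e.png',cv2.resize(p['img'][150:270,130:270,::-1],None,fx=4,fy=4,interpolation=cv2.INTER_CUBIC))
E
```

```text
(no output)
```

View pics/e.png

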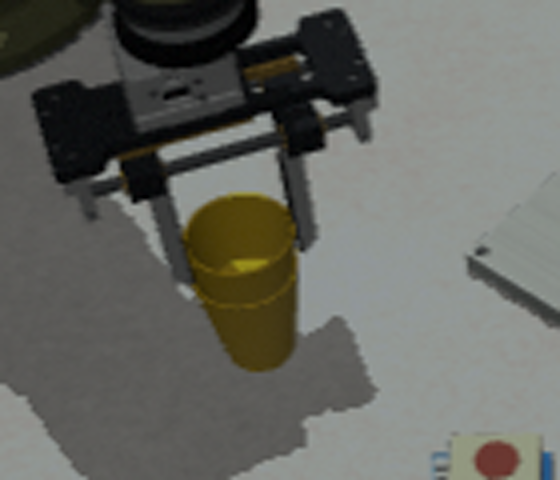

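Emit:
{"method": "send_rows", "body": {
  "series": [
    [[0.7, 0, 0, 0, 0], [1, 0, 0, 0, 0], [1, 0, 0, 0, 0], [1, 0, 0, 0, 0], [1, 0, 0, -5, 0], [1, 0, 0, -30, 0], [1, 0, 0, -60, 0], [1, 0, 0, -90, 0], [1, 0, 0, -90, 0]]
  ]
}}

```text
clock: 8.05
eef_pos: [445.0, -78.8, 182.3]
eef_rot: [3.14, 0.006, 2.696]
wrist_force: [-0.7, -0.4, -1.0]
finger_gap: 94.0
```

```bash
python3 go.py 490 -252 140 2.796; python3 - <<'E'
from h import *
p=shot('scene');cv2.imwrite('pics/f.png',cv2.resize(p['img'][150:320,110:290,::-1],None,fx=3,fy=3,interpolation=cv2.INTER_CUBIC))
E
```

```text
now [445.  -78.8 182.3] rot [3.14  0.006 2.696] t 8.05 F [-0.7 -0.4 -1. ] gap 94.0
delta tool [-115.  -137.    42.8]
roll deg -5.74
```

View pics/f.png

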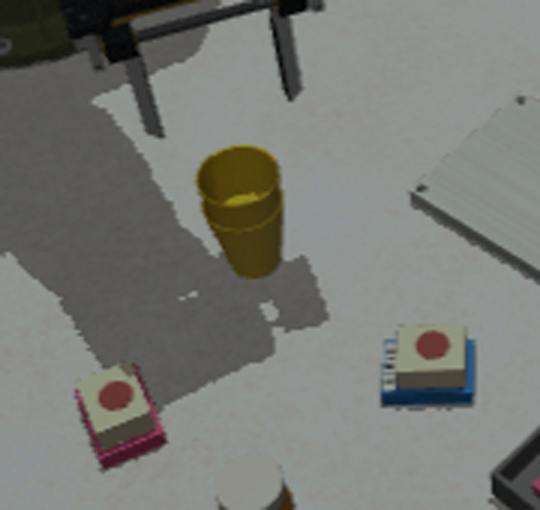

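Emit:
{"method": "send_rows", "body": {
  "newtons": 40,
  "series": [
    [[1, -20, -24, 0, 0], [1, -50, -58, 0, -2], [1, -80, -92, 0, -4], [1, -105, -122, 10, -5.7], [1, -118, -138, 20, -5.7], [1, -118, -138, 42, -5.7], [1, -118, -138, 60, -5.7], [1, -118, -138, 60, -5.7]]
  ]
}}

```text
clock: 8.9
eef_pos: [489.0, -253.1, 115.2]
eef_rot: [3.14, -0.006, 2.795]
wrist_force: [0.5, 0.0, -0.7]
finger_gap: 94.2
```

```bash
python3 go.py 493.5 -253.3 26 2.796; python3 - <<'E'
from h import *
p=shot('scene');cv2.imwrite('pics/g.png',cv2.resize(p['img'][210:330,80:220,::-1],None,fx=4,fy=4,interpolation=cv2.INTER_CUBIC))
E
```

```text
now [ 489.  -253.1  115.2] rot [ 3.14  -0.006  2.795] t 8.9 F [ 0.5  0.  -0.7] gap 94.2
delta tool [-4.7  1.3 89.2]
roll deg -0.06
```

View pics/g.png

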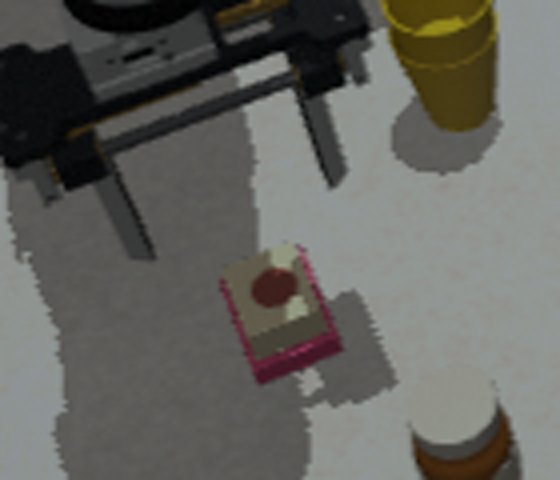

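Emit:
{"method": "send_rows", "body": {
  "series": [
    [[1, -3, 1, 10, 0], [1, -4, 1, 35, 0], [1, -4, 1, 60, 0], [1, -4, 1, 80, 0], [1, -4, 1, 90, 0], [1, -4, 1, 92, 0], [1, -4, 1, 92, 0], [1, -4, 1, 92, 0]]
  ]
}}

```text
clock: 9.75
eef_pos: [495.2, -254.5, 27.6]
eef_rot: [-3.141, 0.002, 2.795]
wrist_force: [0.1, 0.1, 0.3]
finger_gap: 93.6
```

Emit:
{"method": "send_rows", "body": {
  "newtons": 40,
  "series": [
    [[0.7, 0, 0, 0, 0], [0.4, 0, 0, 0, 0], [0.3, 0, 0, 0, 0], [0.3, 0, 0, 0, 0], [0.3, 0, 0, 0, 0], [0.3, 0, 0, 0, 0], [0.3, 0, 0, 0, 0], [0.3, 0, 0, 0, 0]]
  ]
}}

```text
clock: 10.55
eef_pos: [494.6, -254.2, 26.5]
eef_rot: [-3.142, 0.0, 2.795]
wrist_force: [0.1, -0.3, 0.2]
finger_gap: 41.7
```

Emit:
{"method": "send_rows", "body": {
  "series": [
    [[0.3, 0, 0, -10, 0], [0.3, 0, 0, -30, 0], [0.3, 0, 0, -60, 0], [0.3, 0, 0, -90, 0], [0.3, 0, 0, -110, 0], [0.3, 0, 0, -115, 0], [0.3, 0, 0, -115, 0]]
  ]
}}

```text
clock: 11.25
eef_pos: [494.7, -254.3, 141.9]
eef_rot: [-3.141, 0.001, 2.795]
wrist_force: [-0.0, -0.0, -1.4]
finger_gap: 41.6
```

```bash
python3 go.py 586 139.3 141.4 3.2066
```

```text
now [ 494.7 -254.3  141.9] rot [-3.141e+00  1.000e-03  2.795e+00] t 11.25 F [-0.  -0.  -1.4] gap 41.6
delta tool [4.770e+01 4.012e+02 4.000e-01]
roll deg -23.56
```

Emit:
{"method": "send_rows", "body": {
  "series": [
    [[0.3, 3, 25, 0, -1.5], [0.3, 8, 65, 0, -4], [0.3, 13, 110, 0, -6.5], [0.3, 18, 155, 0, -9], [0.3, 24, 200, 0, -12], [0.3, 29, 245, 0, -15], [0.3, 35, 290, 0, -18], [0.3, 40, 335, 0, -21], [0.3, 45, 375, 0, -23], [0.3, 47.5, 395, 0, -23.6]]
  ]
}}

```text
clock: 12.25
eef_pos: [583.5, 136.4, 139.6]
eef_rot: [3.141, -0.002, -3.072]
wrist_force: [-0.3, 0.0, -1.7]
finger_gap: 41.8
```

Emit:
{"method": "send_rows", "body": {
  "series": [
    [[0.3, 0, 0, 0, 0], [0.3, 0, 0, 0, 0], [0.3, 0, 0, 20, 0], [0.3, 0, 0, 45, 0], [0.3, 0, 0, 60, 0], [0.3, 0, 0, 70, 0], [0.3, 0, 0, 70, 0]]
  ]
}}

```text
clock: 12.95
eef_pos: [583.5, 132.8, 70.3]
eef_rot: [-3.141, -0.002, -3.077]
wrist_force: [0.7, -0.2, -1.2]
finger_gap: 41.7
```

```bash
python3 go.py 586 139.3 41.4 3.2066; cat > view.py <<'E'
import sys
from h import *
a=[]
for c,(r,k) in (('scene',(150,240)),('top',(160,200))):
    p=shot(c);a.append(cv2.resize(p['img'][r:r+110,k:k+110,::-1],(400,400),interpolation=cv2.INTER_CUBIC))
cv2.imwrite('pics/'+sys.argv[1],np.hstack(a))
E
python3 view.py i.png
```

```text
now [583.5 132.8  70.3] rot [-3.141e+00 -2.000e-03 -3.077e+00] t 12.95 F [ 0.7 -0.2 -1.2] gap 41.7
delta tool [-3.   6.3 28.9]
roll deg -0.01
```

View pics/i.png

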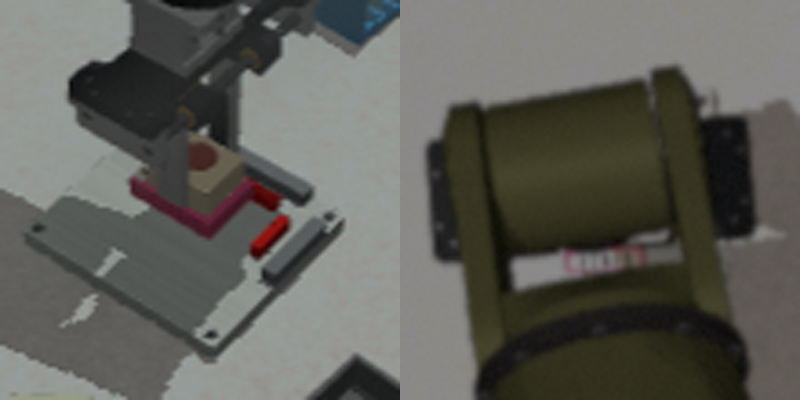

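Emit:
{"method": "send_rows", "body": {
  "series": [
    [[0.3, 0, 0, 8, 0], [0.3, 0, 0, 16, 0], [0.3, 0, 0, 22, 0], [0.3, 0, 0, 26, 0], [0.3, 0, 0, 29, 0], [0.3, 0, 0, 30, 0], [0.3, 0, 0, 30.5, 0], [0.3, 0, 0, 30.5, 0]]
  ]
}}

```text
clock: 13.85
eef_pos: [584.1, 133.5, 41.4]
eef_rot: [3.142, 0.0, -3.076]
wrist_force: [-2.8, -1.0, 3.9]
finger_gap: 41.4
```

Emit:
{"method": "send_rows", "body": {
  "series": [
    [[0.3, -2, 2, 0, 0], [0.3, -4, 5, 0, 0], [0.3, -6, 8, 0, 0], [0.3, -8, 11, 0, 0], [0.3, -10, 13, 0, 0], [0.3, -12, 15, 0, 0], [0.3, -12, 15, 0, 0], [0.3, -12, 15, 0, 0]]
  ]
}}

```text
clock: 14.65
eef_pos: [595.6, 149.6, 41.4]
eef_rot: [3.141, 0.001, -3.076]
wrist_force: [0.7, -0.1, 5.2]
finger_gap: 41.8
```

Emit:
{"method": "send_rows", "body": {
  "series": [
    [[0.3, 0, 1, 0, 0], [0.3, 0, 2, 0, 0], [0.3, 0, 3, 0, 0], [0.3, 0, 4, 0, 0], [0.3, 0, 5, 0, 0], [0.3, 0, 5, 0, 0], [0.3, 0, 5, 0, 0]]
  ]
}}

```text
clock: 15.35
eef_pos: [595.3, 153.7, 41.4]
eef_rot: [-3.141, 0.001, -3.076]
wrist_force: [-0.2, -6.3, 5.7]
finger_gap: 41.7
```

Emit:
{"method": "send_rows", "body": {
  "series": [
    [[0.3, 0, 1, 0, 0], [0.3, 0, 2, 0, 0], [0.3, 0, 3, 0, 0], [0.3, 0, 3, 0, 0], [0.3, 0, 3, 0, 0]]
  ]
}}

```text
clock: 15.85
eef_pos: [595.2, 156.4, 41.4]
eef_rot: [-3.14, 0.001, -3.076]
wrist_force: [-0.1, -7.9, 6.2]
finger_gap: 41.7
```

Emit:
{"method": "send_rows", "body": {
  "series": [
    [[0.3, -1, 0, 0, 0], [0.3, -2, 0, 0, 0], [0.3, -3, 0, 0, 0], [0.3, -4, 0, 0, 0], [0.3, -4, 0, 0, 0], [0.3, -4, 0, 0, 0]]
  ]
}}

```text
clock: 16.45
eef_pos: [597.9, 156.8, 41.5]
eef_rot: [-3.14, -0.002, -3.076]
wrist_force: [-10.5, -7.2, 12.6]
finger_gap: 42.2
```

Emit:
{"method": "send_rows", "body": {
  "series": [
    [[0.3, -1, 0, 0, 0], [0.3, -2, 0, 0, 0], [0.3, -3, 0, 0, 0], [0.3, -3, 0, 0, 0], [0.3, -3, 0, 0, 0]]
  ]
}}

```text
clock: 16.95
eef_pos: [600.6, 157.0, 41.5]
eef_rot: [-3.14, -0.003, -3.076]
wrist_force: [-13.2, -7.9, 15.4]
finger_gap: 41.6
```

```bash
python3 view.py j.png
```

```text
(no output)
```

View pics/j.png

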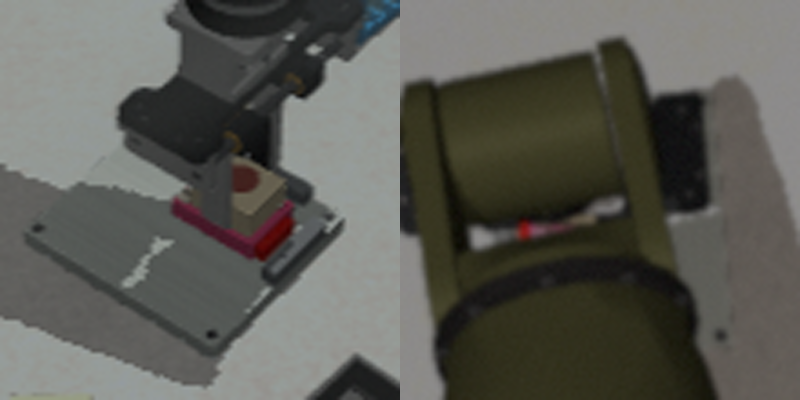

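```bash
python3 - <<'E'
from h import *
p=shot('scene');im=p['img'].astype(int)
c=im[180:232,280:335]
m=((im[:,:,0]>80)&(im[:,:,1]<.4*im[:,:,0])&(im[:,:,2]<.3*im[:,:,0])).astype(np.uint8);m[:180]=0;m[235:]=0
n,_,s,ct=cv2.connectedComponentsWithStats(m)
for i in range(1,n):
    if s[i,4]>4: print('red',s[i].tolist(),ct[i].round(1),ray(p,ct[i],27).round(1))
# predicted end-stop top outline for d=0,4,8 in pixels
S=np.array([572,132.5]);Rz=R.from_euler('z',.065).as_matrix()
for d in(0,4,6,8): print(d,[proj(p,Rz@[x,y,27]+[*S,0]).round(1).tolist() for x,y in((55+d,4),(63+d,4),(63+d,40),(55+d,40))])
print([proj(p,Rz@[73,y,27]+[*S,0]).round(1).tolist() for y in(4,40)])
cv2.imwrite('pics/k.png',cv2.resize(p['img'][185:230,280:340,::-1],None,fx=12,fy=12,interpolation=cv2.INTER_CUBIC))
E
```

```text
red [311, 210, 9, 9, 29] [315.  213.7] [632.4 157.9  27. ]
0 [[308.6, 216.5], [311.1, 218.0], [319.7, 209.5], [317.2, 208.1]]
4 [[309.8, 217.3], [312.4, 218.8], [321.0, 210.3], [318.4, 208.8]]
6 [[310.5, 217.6], [313.1, 219.1], [321.6, 210.6], [319.1, 209.2]]
8 [[311.1, 218.0], [313.7, 219.5], [322.3, 211.0], [319.7, 209.5]]
[[314.4, 219.9], [322.9, 211.4]]
```

View pics/k.png

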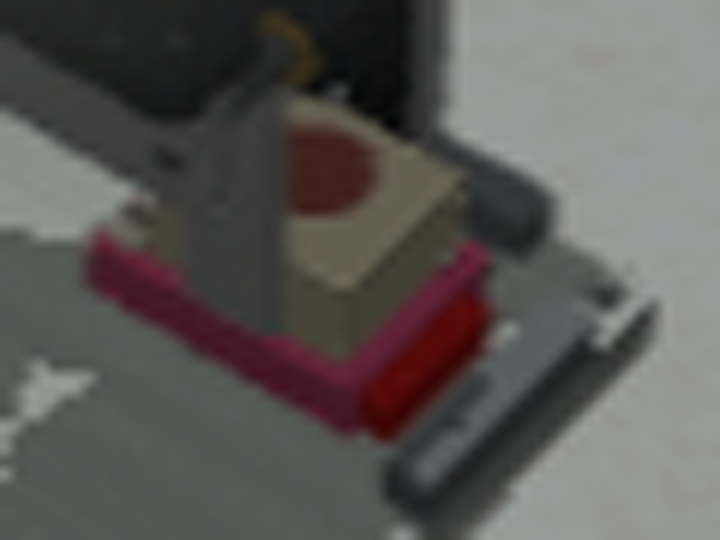

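Emit:
{"method": "send_rows", "body": {
  "series": [
    [[0.3, -1, 0.5, 0, 0], [0.3, -2, 1, 0, 0], [0.3, -2.5, 1.5, 0, 0], [0.3, -2.5, 1.5, 0, 0], [0.3, -2.5, 1.5, 0, 0], [0.3, -2.5, 1.5, 0, 0]]
  ]
}}

```text
clock: 17.7
eef_pos: [602.6, 157.8, 41.5]
eef_rot: [-3.139, -0.004, -3.076]
wrist_force: [-17.9, -14.0, 18.4]
finger_gap: 41.4
```

```bash
cat > red.py <<'E'
from fit import *
p=shot('scene');im=p['img'].astype(int)
m=((im[:,:,0]>80)&(im[:,:,1]<.4*im[:,:,0])&(im[:,:,2]<.3*im[:,:,0])).astype(np.uint8);m[:180]=0;m[235:]=0
n,_,s,ct=cv2.connectedComponentsWithStats(m)
for i in range(1,n):
    if s[i,4]>4: print('red',s[i].tolist(),ct[i].round(1),ray(p,ct[i],27).round(1))
s=manip.read_state();print(s['eef_pos'].round(1) if hasattr(s['eef_pos'],'round') else s['eef_pos'],s['wrist_force'],s['clock'])
for d in manip.silhouettes('pot_a',p)[:2]: print('pot',d['conf'],d['rect'])
cv2.imwrite('pics/l.png',cv2.resize(p['img'][185:230,280:340,::-1],None,fx=12,fy=12,interpolation=cv2.INTER_CUBIC))
E
python3 red.py
```

```text
red [311, 210, 10, 9, 29] [315.6 214. ] [634.4 158.1  27. ]
[602.6 157.8  41.5] [-17.44976363 -14.00254939  19.51463859] 17.75
pot 0.95 [178.5, 216.8, 28.1, 25.5]
pot 0.68 [175.7, 198.8, 24.5, 27.4]
```

View pics/l.png

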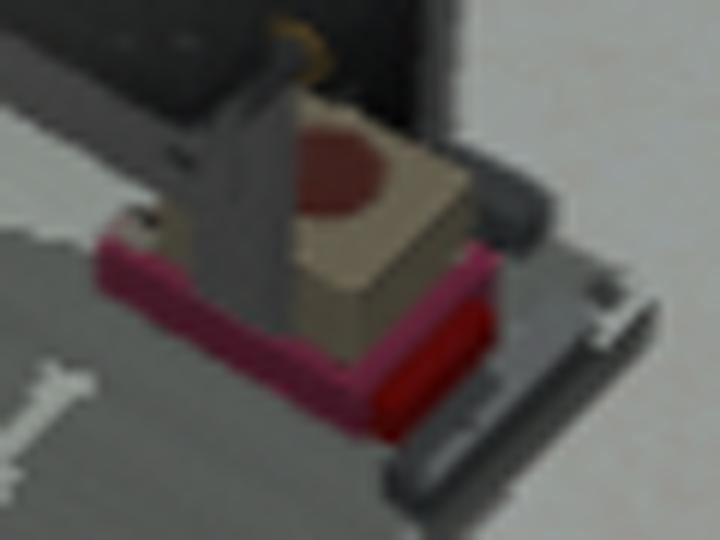

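Emit:
{"method": "send_rows", "body": {
  "series": [
    [[0.3, 0, 0, -0.4, 0], [0.3, 0, 0, -0.4, 0], [0.3, 0, 0, -0.4, 0], [0.3, 0, 0, -0.4, 0]]
  ]
}}

```text
clock: 18.2
eef_pos: [602.6, 157.8, 41.5]
eef_rot: [-3.139, -0.004, -3.076]
wrist_force: [-15.6, -14.2, 15.2]
finger_gap: 41.9
```

Emit:
{"method": "send_rows", "body": {
  "series": [
    [[0.3, -0.5, 0.5, 0, 0], [0.3, -0.7, 1, 0, 0], [0.3, -0.7, 1, 0, 0], [0.3, -0.7, 1, 0, 0], [0.3, -0.7, 1, 0, 0]]
  ]
}}

```text
clock: 18.7
eef_pos: [603.2, 158.4, 41.6]
eef_rot: [-3.138, -0.005, -3.076]
wrist_force: [-15.5, -16.2, 16.2]
finger_gap: 41.7
```

```bash
python3 red.py; python3 - <<'E'
from fit import *
P=shot('scene')
Rz=R.from_euler('z',.065).as_matrix()
for d in manip.silhouettes('block',P)[:1]:
    b,c=fit([(P,d['pixels'],None)],BLK,[597,157,.065],15);print('blk(scene)',b.round(3),round(c,3))
for S in((571.5,134.2),(573.5,130.5)):
    for uv in((309.6,217.5),(288.6,205.4),(320.4,205.8)):
        print(S,(Rz.T@(ray(P,uv,31)-[*S,0])).round(1))
E
```

```text
red [312, 211, 9, 8, 25] [315.9 214.3] [635.5 157.8  27. ]
[603.2 158.4  41.6] [-16.29614978 -16.51725684  15.11769947] 18.75
pot 0.81 [174.3, 199.3, 27.3, 31.0]
pot 0.65 [182.1, 218.0, 23.9, 22.0]
blk(scene) [5.95814e+02 1.61048e+02 1.00000e-01] 0.376
(571.5, 134.2) [61.4 -1.6 31. ]
(571.5, 134.2) [-4.9 -1.8 31. ]
(571.5, 134.2) [59.3 46.6 31. ]
(573.5, 130.5) [59.7  2.3 31. ]
(573.5, 130.5) [-6.6  2.  31. ]
(573.5, 130.5) [57.5 50.4 31. ]
```

Emit:
{"method": "send_rows", "body": {
  "series": [
    [[0.3, 0, 0.5, 0, 0], [0.3, 0, 1, 0, 0], [0.3, 0, 1.5, 0, 0], [0.3, 0, 1.5, 0, 0], [0.3, 0, 1.5, 0, 0]]
  ]
}}

```text
clock: 19.4
eef_pos: [603.4, 159.6, 41.5]
eef_rot: [-3.138, -0.004, -3.076]
wrist_force: [-12.4, -18.3, 13.9]
finger_gap: 41.9
```

Emit:
{"method": "send_rows", "body": {
  "series": [
    [[0.3, 0, 0.5, 0, 0], [0.3, 0, 1, 0, 0], [0.3, 0, 1, 0, 0], [0.3, 0, 1, 0, 0], [0.3, 0, 1, 0, 0]]
  ]
}}

```text
clock: 19.9
eef_pos: [603.5, 160.1, 41.5]
eef_rot: [-3.137, -0.004, -3.077]
wrist_force: [-13.5, -22.6, 14.7]
finger_gap: 41.6
```

```bash
python3 red.py; python3 - <<'E'
from h import *
p=shot('scene')
im=cv2.resize(p['img'][180:255,240:340,::-1],None,fx=8,fy=8,interpolation=cv2.INTER_CUBIC);cv2.imwrite('pics/m.png',im)
E
```

```text
red [312, 211, 9, 8, 29] [315.9 214.6] [636.2 157.1  27. ]
[603.5 160.1  41.5] [-12.47862507 -22.17576764  14.78209324] 19.95
pot 0.6 [175.9, 200.4, 27.6, 28.2]
pot 0.54 [183.6, 215.8, 20.7, 24.8]
```

View pics/m.png

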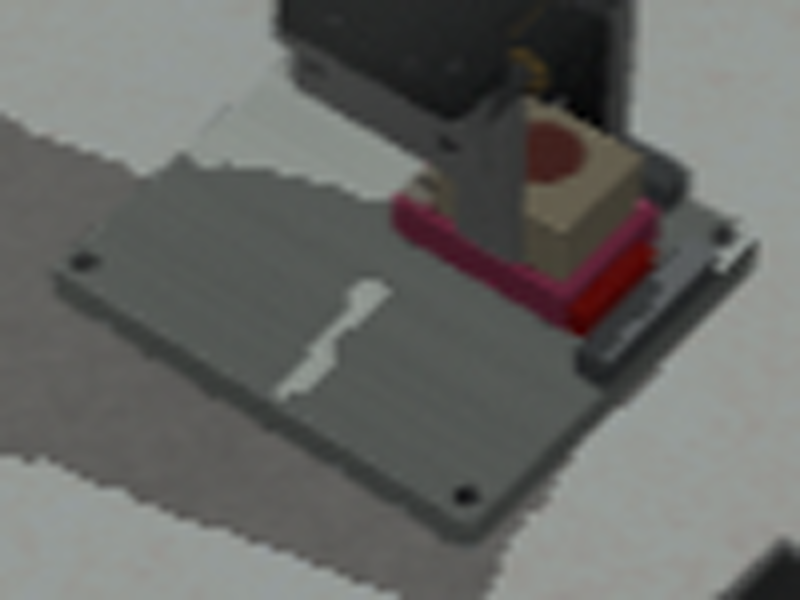

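Emit:
{"method": "send_rows", "body": {
  "series": [
    [[0.3, 0, 0, 0, 0], [0.3, 0, 0, 0, 0], [0.3, 0, 0, 0, 0], [0.3, 0, 0, 0, 0], [0.3, 0, 0, 0, 0], [0.3, 0, 0, 0, 0], [0.3, 0, 0, 0, 0], [0.3, 0, 0, 0, 0]]
  ]
}}

```text
clock: 20.85
eef_pos: [603.5, 160.1, 41.6]
eef_rot: [-3.137, -0.004, -3.076]
wrist_force: [-13.1, -21.7, 14.7]
finger_gap: 41.5
```

```bash
python3 -c "
from cell import manip
s=manip.read_state();print(s['eef_pos'],s['wrist_force'],s['finger_gap'])
print(manip.sign_off())"
```

```text
[603.47066551 160.06945421  41.60055084] [-13.11187072 -21.68030848  14.66991024] 41.46123432279654
the job is handed in; nothing more can be done
None
```

I nested the yellow pot in its twin and let it go. Then I set the pink block flat on the plate with its label end away from the end stop, and pressed it into the corner. I handed the job in at about 21 s, still gripping the block at 40 N. No verdict was reported.

**Pot:** the picture after release shows it upright in its twin. Its foot touched the twin's floor at the expected height.

**End stop:** in the images its red pixels moved by about 6.5–7 mm, so it is well past half.

**Side stop:** it was hidden behind the block, so its travel is inferred rather than seen.
- From the arm's position and the estimated station position it is about 6 mm in, give or take 2 mm. One scene-camera reading taken before the final 2.5 mm push put it at only about 2.5 mm.
- The push in that direction rose to 22 N, more than friction on the plate and the spring should account for, which suggests it is near or at its end.

**Hold at hand-in:** over the last 0.8 s the arm was steady. The wrist force was about (-13, -22, 15) N and the fingers were 41.5 mm apart on the 42 mm slab. The tool tilt was below 0.006 rad.

**Disagreement:** the two cameras differed by about 4–5 mm in y on the station's position. I settled it using the y position at which the gripper closed on the pot.

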